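# Load a D cell into the test nest of a linear stage

## Task

Load the loose D cell (the larger of the two lying on the foam block) into the empty test nest on the carriage of the linear stage, which may be parked anywhere along its travel. Press the sprung contact back with the cell's flat end while the button end is still raised, without driving the spring onto its stop, then tip the button end down until the cell lies fully home, button on the fixed contact, and let go. Use gentle force throughout. Leave the small cell and everything else on the bench where they are.

Things in the scene. Friction and masses are not known exactly. Their poses are not given: they have to be found in the camera images.
- d_cell: the loose D cell to load: plain grey cylinder, 33 mm diameter, 61 long overall, about 150 g. One end flat, the other with a steel button 10 across standing out 2.5 (part of the 61); a dark band round the can 10 mm from the button. Lies in a channel of the foam block. Origin on its axis at half the overall length; x runs along the axis from flat end to button
- d_button (a point): centre of the D cell's button face, 30.5 mm along +x from its origin
- d_flat (a point): centre of the D cell's flat end, 30.5 mm along -x from its origin
- c_cell: smaller C cell in the other channel of the foam block, same look, 26 mm diameter, 50 mm long; origin and axes as for the D cell. Stays where it is
- foam_block: fixed dark foam block, 100 (x) x 132 (y) x 19 mm, origin at the centre of its underside. Two channels along its x at y = +32 and -32 mm, 22 wide, 7 deep, open-ended; either may hold the D cell, which rests on the channel's edges, its axis 31 mm above the table
- stage: fixed lead-screw linear stage, x along its travel towards the motor, origin at the middle of its underside. Body x = -155 to 155 mm, 80 wide, rails up to 30 high, black end plates (10 thick) 40 high, motor to x = 204 mm, 42 high. On it, square to it and centred on y = 0, stands a carriage with a one-cell nest. Where the carriage is parked is not given: find it by sight or touch; the screw locks it there
- travel_mid (a point): mid-travel of the stage, at x = 0, y = 0, 66 mm above the table. The carriage's middle is parked within 42 mm of it, either way along x. A D cell that is home lies level, its axis 66 mm above the table, its origin 9.5 mm on the motor side of the carriage's middle, button to the motor, in a V cradle that centres it. Nest floor 48 mm above the table, side walls (y = 26 to 30 mm either side) 52 mm
- stage_far_end (a point): outer face of the motor-side end plate, at x = 155, z = 20 mm of the stage. On this side the nest has its head: a block 60 wide, from x = 40 to 62 mm from the carriage's middle, top 75 mm above the table. Its inner face is the fixed contact; on it two upright ribs 1.5 thick leave a slot 16 wide for the button. Cradle x = 24 to 38, then a gap for fingers down to x = -10
- stage_near_end (a point): outer face of the end plate away from the motor, at x = -155, z = 20 mm of the stage. On this side the nest has a sill from x = -62 to -54 mm from the carriage's middle, top 56 mm above the table, then the sprung contact; the cradle's second part runs from x = -44 to -10 mm. The cradle's ribs reach 57 mm above the table
- sprung_contact (a joint): press on the sprung contact, m: 0 free, 0.013 with a D cell home, 0.028 at its stop; it goes back along the stage's -x. Upright steel plate 24 mm wide, top at 74 and foot at 57 mm height, with a pip 8 across, 2 mm proud, at 66 mm height; free, the pip is at x = -8 from the carriage's middle, 48 mm from the fixed contact. 3 N starts it, 0.25 N more per mm
- multimeter: digital multimeter lying face up, 90 x 185 x 40 mm, loose on the bench; origin at the middle of its underside. Stays where it is
- stepper_motor: small square stepper motor standing shaft up, 42 x 42 x 64 mm, loose on the bench; origin at the middle of its underside. Stays where it is
- profile_offcut: short piece of slotted aluminium profile, 40 x 40 x 120 mm, loose on the bench; origin at the middle of its underside. Stays where it is
- wipe_bottle: closed white plastic bottle, 60 x 60 x 150 mm, loose on the bench; origin at the middle of its underside. Stays where it is
- screw_box: open clear box of small screws, 90 x 150 x 30 mm, loose on the bench; origin at the middle of its underside. Stays where it is
- shaft_coupling: small aluminium shaft coupling standing on end, 25 x 25 x 30 mm, loose on the bench; origin at the middle of its underside. Stays where it is
- screwdriver: screwdriver with a black handle, 26 x 26 x 190 mm, loose on the bench; origin at the middle of its underside. Stays where it is
Things that resemble listed ones, but are neither listed nor needed, are in the scene too. Leave any green, pink or purple look-alike of the d_cell alone.

How it is judged:
By the outcome, as a careful person would: the job done as asked, in the order asked, and still so for the second after the job is handed in, with the robot touching nothing.
It also fails if it takes over 59 s, if anything falls off the work surface, if the arm or the gripper's body presses on something with over 40 N, if the wrist force passes 120 N, or if a joint passes its speed limit or range.

## Robot

A 7-joint arm with a two-finger parallel gripper is mounted at the origin on the work surface. World frame = base frame: x ahead of the robot, y to its left, z up, the work surface at z = 0. Lengths are in m, angles in rad, forces in N, time in s.
With the tool pointing down it reaches from about 0.4 to 0.875 m from the base axis. Payload 19.3 kg.
Tool frame: the origin (TCP) lies midway between the tips of the shut fingers; the grasp point (between the pads) lies 19 mm behind it; z points along the fingers, y is the direction in which the jaws open and shut (so a half turn about z gives the same grasp; the last joint's range is limited). The gripper opens to 85 mm and grips with 20 to 120 N. Pads are 22 mm wide; open, the fingers measure 114 mm over their backs; the gripper's body (76 mm by 85 mm) begins 54 mm behind the grasp point. The pads swing forward as they close: fully open they stand 13 mm farther back than shut.
Start: joints at [1.084, 0.521, -0.036, 1.599, 0.021, 1.021, -0.113], TCP at [0.253, -0.571, 0.231] pointing down, gripper open.
Joint ranges: [-2.91, 2.91], [-0.3, 2.13], [-1.5, 1.42], [0.17, 2.43], [-1.26, 4.41], [0.16, 1.93], [-2.52, 2.52]. Speed limits (rad/s): [1.89, 1.89, 2.39, 2.39, 3.01, 3.01, 3.01].

## Interface

Orientations are given as [roll, pitch, yaw] about the fixed x, y, z axes, in that order (R = Rz(yaw) Ry(pitch) Rx(roll)).
In Python, from workcell import bot gives the robot as it stands.
- The arm moves only by the tool servo_tool, never from a script. Its argument "plan" is a list of rows, each a list of 5 numbers: the shift along the world's x, y, z in mm, then the turn about the world's z in rad, then the gripper's target within -1 to 1 (shut at 1, half-way at 0, fully open at -1). In form: [[tx, ty, tz, yaw, jaw], ...]. A call has exactly 10 rows; each row is the pose to reach, as a shift and turn from the pose commanded when the call began; what a row does not reach only later rows make up. A row lasts 1/12 s, in which the tool goes at most 41.7 mm and 7.16 degrees, less where a joint would pass 70% of its speed; a pose out of reach is approached as far as the arm can. A call with a gripper value outside its range is refused whole. The fingers move at their own pace and stop on an object; "squeeze" is the grip in N (left out, the last holds). Time passes only in rows, so rows that repeat a pose let the fingers close, or fill a call up. It gives the time, the measured TCP pose, the force and the opening at its end, in the units of the state.
- bot.observe(): the state, without advancing time (a new reading comes with each control period).
- bot.grab_frame(name): name is "scene" or "top" or "wrist"; returns the picture (384x512x3 uint8, blue, green, red); there is no depth.
- bot.calibration(name): a dict with "fx", "fy", "cx", "cy" (pixels), "k1" (the pictures are not rectified: a ray, as slopes to the right and down, at radius r is drawn at 1 + k1 r^2 times it, then the intrinsics apply), "T" (4x4, takes a point from camera to world coordinates). Camera axes: x right, y down, z forward; pixel columns grow to the right and rows downward; lengths in m; the calibration is good to about 2 mm. A picture is of the moment at which its call begins: read the wrist's pose just before it. calibration takes no time and is no camera call; for the wrist camera it gives the pose at the moment of the call.
- bot.job_done(): hands the job in, once; it reports no verdict.
The state is a dict: "clock": time; "qpos": joint angles; "qd": joint speeds; "joint_efforts": joint torques, N m; "position": TCP position; "tool_rot": TCP orientation; "force": force on the tool from outside, world axes, zero at the start; "moment": the same for the moment, N m; "grip_width": finger opening in m.
Only numpy, scipy, OpenCV 4.12 (cv2) and the standard library are available. Lean on these libraries where they do the work, as an engineer would, in place of code of your own. Each camera call takes 0.05 s, during which the arm holds its last target.

## Working session

There is one attempt and no reset: what is moved stays moved. The work goes in short steps, Python scripts to look and compute and a tool call to move; the robot and the scene stay as the last step left them, time stands still between calls to the robot, and variables do not carry over. Pictures are saved under pics/ and viewed, and the job is handed in when it is done.

Besides the shell and the picture viewer there is one more tool, called after "Request:" as name(argument=value, ...), one argument or row to a line, values as JSON. servo_tool: Moves the arm, as the interface text tells. Its arguments: {"type":"object","properties":{"plan":{"type":"array","items":{"type":"array","items":{"type":"number"}}},"squeeze":{"type":"number"}},"required":["plan"]}

```bash
ls; mkdir -p pics
python3 - <<'E'
from workcell import bot
import cv2,numpy as np
print(bot.observe())
for n in ["scene","top","wrist"]:
    c=bot.calibration(n); print(n,{k:(np.round(v,4).tolist() if k=="T" else v) for k,v in c.items()})
    cv2.imwrite(f"pics/{n}0.png",bot.grab_frame(n))
E
```

```text
pics
{'clock': 0.0, 'qpos': array([ 1.08380435,  0.52202778, -0.03633596,  1.59998847,  0.0212134 ,
        1.02112619, -0.11280492]), 'qd': array([ 2.48589711e-04, -1.74902582e-04,  5.93007645e-04, -2.54770680e-04,
        6.24687245e-06, -9.26743292e-04,  1.40318210e-03]), 'joint_efforts': array([-4.22817930e-04, -9.27108192e+01,  1.97964147e+00, -3.69929051e+01,
        1.78388815e-02,  8.25864205e-03,  6.21110161e-06]), 'position': array([ 0.25284764, -0.5711993 ,  0.23072406]), 'tool_rot': array([-3.14043189e+00,  9.10379753e-05,  4.16791202e-01]), 'force': array([-0.57648764,  0.23294889,  0.48042654]), 'moment': array([0.01279211, 0.00140538, 0.05175546]), 'grip_width': 0.08539062100660914}
scene {'fx': 385.2558469662283, 'fy': 385.2558469662283, 'cx': 254.20307645078273, 'cy': 188.83129689520513, 'k1': -0.05388933472150568, 'T': [[0.6937, 0.521, -0.4974, 1.1991], [0.7203, -0.5042, 0.4764, -0.5753], [-0.0026, -0.6887, -0.725, 0.9973], [0.0, 0.0, 0.0, 1.0]]}
top {'fx': 385.35913227721755, 'fy': 385.35913227721755, 'cx': 254.66895150628534, 'cy': 190.48700913772646, 'k1': -0.0420376822906638, 'T': [[0.0169, -0.9837, 0.1792, 0.3958], [-0.9999, -0.017, 0.0008, 0.0092], [0.0022, -0.1792, -0.9838, 1.1175], [0.0, 0.0, 0.0, 1.0]]}
wrist {'fx': 270.081463544968, 'fy': 270.081463544968, 'cx': 252.20579710490566, 'cy': 199.00321781550562, 'k1': -0.06296197829447284, 'T': [[0.4048, -0.87, -0.2815, 0.3248], [-0.9144, -0.3855, -0.1235, -0.5377], [-0.0011, 0.3074, -0.9516, 0.3746], [0.0, 0.0, 0.0, 1.0]]}
```

View pics/scene0.png

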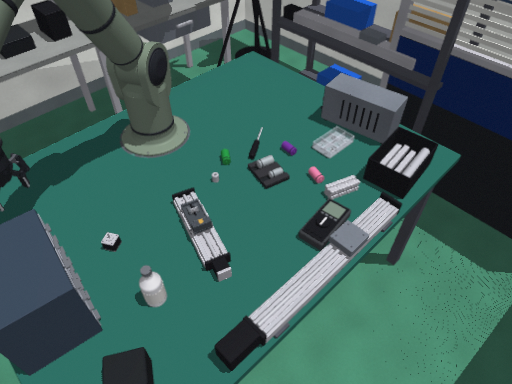

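View pics/top0.png

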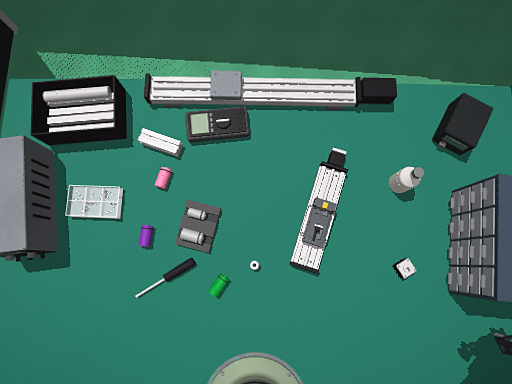

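View pics/wrist0.png

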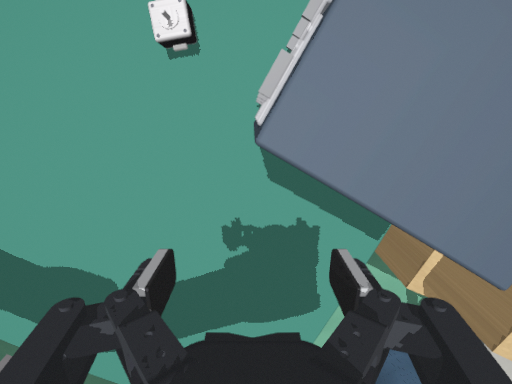

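The top view shows the foam block near (199,226) with two cells, at about (197,213) and (193,236), and the stage with its motor end at (338,157). The green (219,286), pink (162,178) and purple (147,236) look-alikes lie off the block. I'll enlarge the block and the stage.

Run:
```python
import cv2,numpy as np
t=cv2.imread("pics/top0.png")
a=cv2.resize(t[190:260,165:235],(500,500),interpolation=cv2.INTER_CUBIC)
b=cv2.resize(t[140:280,280:360],(286,500),interpolation=cv2.INTER_CUBIC)
cv2.imwrite("pics/crop0.png",np.hstack([a,b]))
```

```text
(no output)
```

View pics/crop0.png

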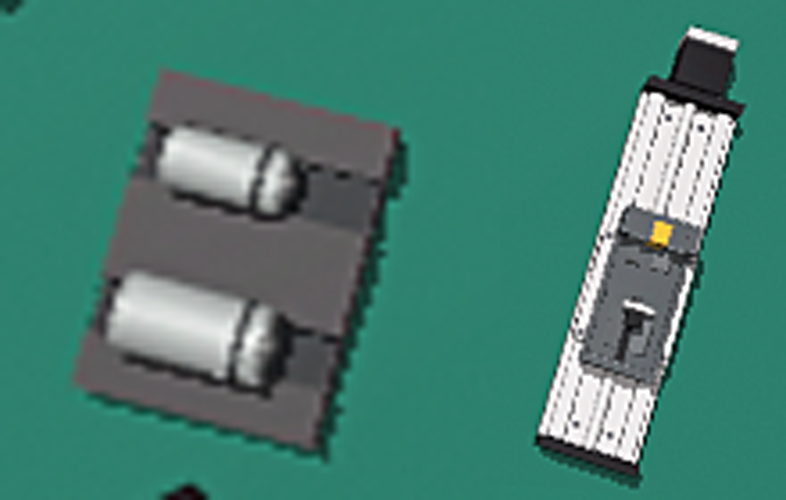

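The crop shows the larger cell at (193,236) in the top picture, with its band and button to the image right. The smaller one at (197,213) is the C cell. The nest head, with its yellow mark, is on the motor side. Next I'll get coarse positions.

```bash
cat > h.py <<'E'
import cv2,numpy as np
def ray(c,uv):
    uv=np.array(uv,float).reshape(-1,2)
    d=np.stack([(uv[:,0]-c["cx"])/c["fx"],(uv[:,1]-c["cy"])/c["fy"]],1)
    s=d.copy()
    for _ in range(20):
        s=d/(1+c["k1"]*(s**2).sum(1,keepdims=True))
    T=np.array(c["T"]); D=np.c_[s,np.ones(len(s))]@T[:3,:3].T
    return T[:3,3],D
def onz(c,uv,z):
    o,D=ray(c,uv); return o+D*((z-o[2])/D[:,2])[:,None]
def proj(c,P):
    T=np.array(c["T"]); p=(np.array(P,float).reshape(-1,3)-T[:3,3])@T[:3,:3]
    s=p[:,:2]/p[:,2:]; s=s*(1+c["k1"]*(s**2).sum(1,keepdims=True))
    return s*[c["fx"],c["fy"]]+[c["cx"],c["cy"]]
E
python3 - <<'E'
from workcell import bot
from h import *
c=bot.calibration("top")
f=lambda x,y:(165+x/500*70,190+y/500*70)
g=lambda x,y:(280+(x-500)*80/286,140+y*140/500)
blk=onz(c,[f(162,72),f(398,130),f(322,450),f(78,382)],.019)*1000
print(blk.round(),np.linalg.norm(np.diff(blk,axis=0),axis=1).round())
print("D",(onz(c,[f(112,300),f(285,350)],.031)*1000).round())
# stage end plates top z=.04: far outer corners, near
e=onz(c,[g(648,80),g(742,106),g(640,478),g(538,440)],.04)*1000
print(e.round(),np.linalg.norm(np.diff(e,axis=0),axis=1).round())
h=onz(c,[g(624,207),g(702,225)],.075)*1000; print(h.round())
E
```

```text
[[564. 203.  19.]
 [542. 107.  19.]
 [415. 133.  19.]
 [439. 231.  19.]] [ 99. 130. 101.]
D [[471. 216.  31.]
 [453. 147.  31.]]
[[ 678. -181.   40.]
 [ 658. -257.   40.]
 [ 363. -171.   40.]
 [ 390.  -92.   40.]] [ 78. 307.  83.]
[[ 568. -155.   75.]
 [ 555. -215.   75.]]
```

Request:
servo_tool(
  plan=[
    [5,10,20,0.1,-0.3],
    [30,40,30,0.2,-0.3],
    [55,80,40,0.3,-0.3],
    [80,120,40,0.4,-0.3],
    [105,160,40,0.5,-0.3],
    [130,200,40,0.6,-0.3],
    [155,240,40,0.7,-0.3],
    [180,280,40,0.8,-0.3],
    [205,320,40,0.9,-0.3],
    [230,360,40,0.92,-0.3],
  ],
  squeeze=25,
)

```text
clock: 0.98
position: [0.4597, -0.2478, 0.2714]
tool_rot: [3.141, 0.0, 1.343]
force: [0.8, -1.9, 0.5]
grip_width: 0.0555
```

Request:
servo_tool(
  plan=[
    [25,40,0,0,-0.3],
    [27,45,0,0,-0.3],
    [27,45,0,0,-0.3],
    [27,45,0,0,-0.3],
    [27,45,0,0,-0.3],
    [27,45,0,0,-0.3],
    [27,45,0,0,-0.3],
    [27,45,0,0,-0.3],
    [27,45,0,0,-0.3],
    [27,45,0,0,-0.3],
  ],
)

```text
clock: 1.82
position: [0.486, -0.2049, 0.2713]
tool_rot: [-3.142, 0.0, 1.336]
force: [-0.8, 0.7, -0.8]
grip_width: 0.0558
```

```bash
cat > snap.py <<'E'
import sys,pickle
from workcell import bot
from h import *
n,name=sys.argv[1:3]
o=bot.observe(); c=bot.calibration(n); im=bot.grab_frame(n)
cv2.imwrite(f"pics/{name}.png",im); pickle.dump((o,c),open(f"pics/{name}.pkl","wb"))
print(o["clock"],(o["position"]*1000).round(1),o["tool_rot"].round(3),o["force"].round(1),round(o["grip_width"]*1000,1))
E
python3 snap.py wrist w1
```

```text
1.8167 [ 486.  -204.9  271.3] [-3.142  0.     1.336] [-0.8  0.7 -0.8] 55.8
```

View pics/w1.png

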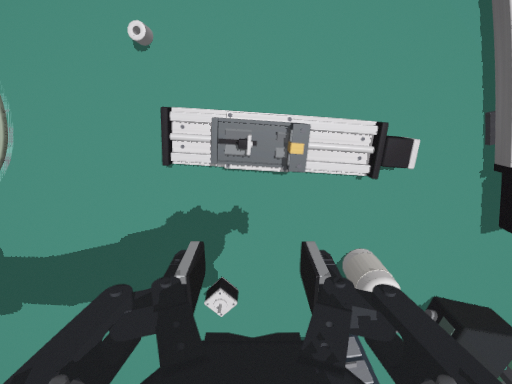

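The whole stage is in view: end plates at x≈166 and 379, carriage 212–310, and the head with its yellow mark at (297,148). I'll enlarge it to read edges.

Run:
```python
import cv2
t=cv2.imread("pics/w1.png")
cv2.imwrite("pics/w1c.png",cv2.resize(t[95:190,200:320],(758,600),interpolation=cv2.INTER_CUBIC))
cv2.imwrite("pics/w1d.png",cv2.resize(t[90:190,155:425],(799,296),interpolation=cv2.INTER_CUBIC))
```

```text
(no output)
```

View pics/w1c.png

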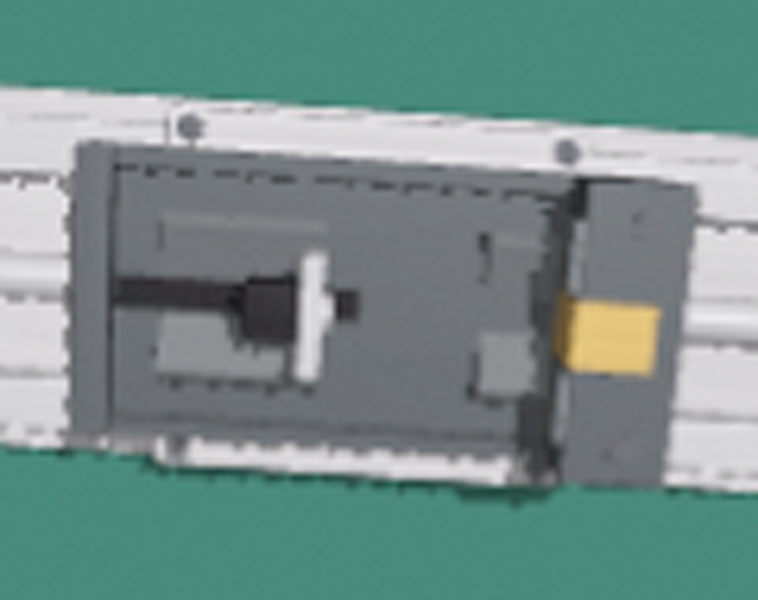

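View pics/w1d.png

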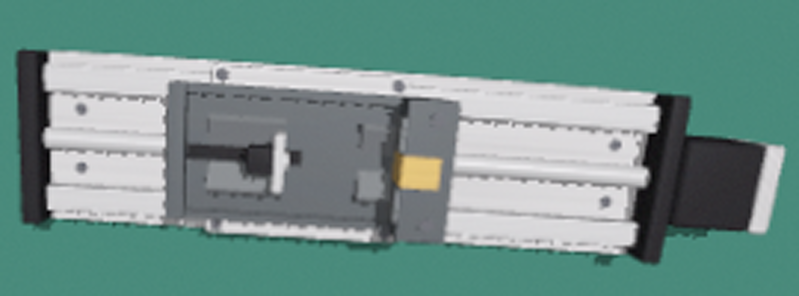

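Run:
```python
import pickle
from h import *
o,c=pickle.load(open("pics/w1.pkl","rb"))
k=120/758; g=lambda x,y:(200+x*k-.4,95+y*k-.4)
k2=270/799; d=lambda x,y:(155+x*k2-.3,90+y*k2-.3)
# end plates top corners z=.04: near outer, far outer
e=onz(c,[d(20,51),d(24,222),d(690,97),d(658,263)],.04)*1000
print(e.round(1)); n=(e[0]+e[1])/2; f=(e[2]+e[3])/2
print(np.linalg.norm(e[0]-e[1]),np.linalg.norm(e[2]-e[3]),np.linalg.norm(f-n))
u=(f-n)/np.linalg.norm(f-n); v=np.array([-u[1],u[0],0]); m=(n+f)/2
print("yaw",np.arctan2(u[1],u[0]),"mid",m)
def S(p): 
    q=p-m; return np.c_[q@u,q@v].round(1)
H=onz(c,[g(583,180),g(695,186),g(665,484),g(560,484)],.075)*1000
print("head top corners (40,62,62,40)",S(H))
print("yellow outer/inner",S(onz(c,[g(660,308),g(656,374),g(570,300),g(565,370)],.075)*1000))
sl=onz(c,[g(78,143),g(118,143),g(68,440),g(110,438)],.056)*1000
print("sill (-62,-54)",S(sl))
print("plate top (front -10)",S(onz(c,[g(326,250),g(320,382),g(302,250),g(295,382)],.074)*1000))
```

```text
[[ 388.4  -90.8   40. ]
 [ 365.  -165.5   40. ]
 [ 681.6 -180.6   40. ]
 [ 658.7 -256.1   40. ]]
78.20398288338284 78.86713151934917 306.99869802836093
yaw -0.29826437946560547 mid [ 523.41371737 -173.25993145   40.        ]
head top corners (40,62,62,40) [[ 17.   29.7]
 [ 38.8  30.1]
 [ 40.  -28.8]
 [ 18.6 -30.3]]
yellow outer/inner [[34.8  6.3]
 [35.5 -6.7]
 [16.8  6.6]
 [17.3 -7.2]]
sill (-62,-54) [[-83.2  29.9]
 [-75.1  30.4]
 [-84.  -31.3]
 [-75.1 -30.3]]
plate top (front -10) [[-31.7  13. ]
 [-31.3 -12.9]
 [-36.4  12.7]
 [-36.3 -13.2]]
```

Request:
servo_tool(
  plan=[
    [-2,38,0,0,-0.3],
    [-4,78,0,0,-0.3],
    [-7,118,0,0,-0.3],
    [-9,158,0,0,-0.3],
    [-12,198,0,0,-0.3],
    [-14,238,-20,0,-0.3],
    [-17,275,-40,0,-0.3],
    [-19,312,-60,0,-0.3],
    [-22,349,-80,0,-0.3],
    [-24,386,-100,0,-0.3],
  ],
)

```text
clock: 2.7
position: [0.462, 0.1787, 0.1729]
tool_rot: [3.141, -0.0, 1.336]
force: [1.7, -0.5, 0.2]
grip_width: 0.055
```

Request:
servo_tool(
  plan=[
    [0,0,0,0,-0.3],
    [0,0,0,0,-0.3],
    [0,0,0,0,-0.3],
    [0,0,0,0,-0.3],
    [0,0,0,0,-0.3],
    [0,0,0,0,-0.3],
    [0,0,0,0,-0.3],
    [0,0,0,0,-0.3],
    [0,0,0,0,-0.3],
    [0,0,0,0,-0.3],
  ],
)

```text
clock: 3.53
position: [0.4625, 0.1769, 0.1737]
tool_rot: [3.142, -0.0, 1.337]
force: [0.2, 0.2, 0.4]
grip_width: 0.0554
```

```bash
python3 snap.py wrist w2; python3 -c "
import cv2
t=cv2.imread('pics/w2.png');cv2.imwrite('pics/w2b.png',t)"
```

```text
3.5333 [462.5 176.9 173.7] [ 3.142 -0.     1.337] [0.2 0.2 0.4] 55.4
```

View pics/w2.png

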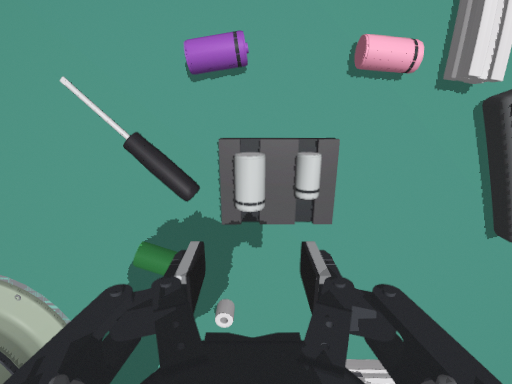

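The D cell is at (250,181), flat end at the top (y≈152) and band near the bottom (y≈204). The C cell is at (308,175). I'll enlarge this and measure.

Run:
```python
import cv2
t=cv2.imread("pics/w2.png")
cv2.imwrite("pics/w2c.png",cv2.resize(t[130:230,210:343],(798,600),interpolation=cv2.INTER_CUBIC))
```

```text
(no output)
```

View pics/w2c.png

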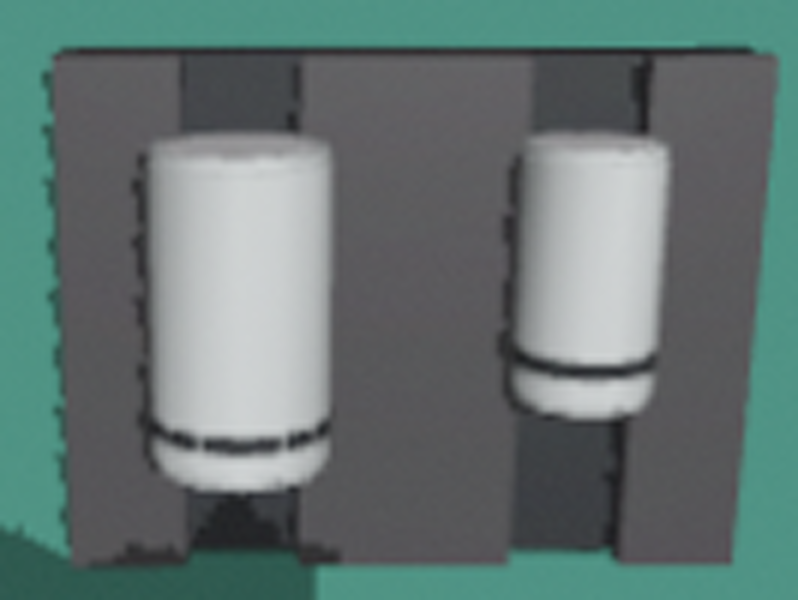

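Run:
```python
import pickle
from h import *
o,c=pickle.load(open("pics/w2.pkl","rb"))
k=133/798; g=lambda x,y:(210+x*k-.42,130+y*k-.42)
P=onz(c,[g(240,160),g(240,446),g(240,492)],.0475)*1000; print(P.round(1))
# sides at axis height mid
L=onz(c,[g(150,300),g(331,300)],.031)*1000; print("sides",L.round(1),np.linalg.norm(L[0]-L[1]))
L2=onz(c,[g(148,200),g(331,200),g(152,420),g(330,420)],.031)*1000
a=(L2[0]+L2[1])/2;b=(L2[2]+L2[3])/2; print("axis",a,b,"yaw",np.arctan2(*(b-a)[[1,0]]))
B=onz(c,[g(55,55),g(777,55),g(730,565),g(72,563)],.019)*1000
print(B.round(1),np.linalg.norm(np.diff(B,axis=0),axis=1).round(1))
print("blk yaw",np.arctan2(*(B[3]-B[0])[[1,0]]),np.arctan2(*(B[2]-B[1])[[1,0]]), np.arctan2(*(B[1]-B[0])[[1,0]]),np.arctan2(*(B[2]-B[3])[[1,0]]))
ctr=B.mean(0);print("ctr",ctr)
y=np.array([np.cos(np.arctan2(*(B[1]-B[0])[[1,0]])),np.sin(np.arctan2(*(B[1]-B[0])[[1,0]]))])
print("chan",ctr[:2]-32*y)
print("C",(onz(c,[g(520,150),g(666,150),g(518,350),g(660,350)],.03)*1000).round(1))
```

```text
[[468.2 214.9  47.5]
 [456.4 165.8  47.5]
 [454.3 157.4  47.5]]
sides [[445.6 191.4  31. ]
 [477.6 183.8  31. ]] 32.88456376555984
axis [465.69002255 205.4535357   31.        ] [456.2641076  165.28412068  31.        ] yaw -1.8012803941678015
[[438.8 237.   19. ]
 [566.7 206.8  19. ]
 [543.5 109.   19. ]
 [415.4 140.2  19. ]] [131.4 100.6 131.9]
blk yaw -1.8080645514543705 -1.803042733079991 -0.23146188229389533 -0.23882726737512064
ctr [491.09217146 173.22976622  19.        ]
chan [459.94554495 180.5705875 ]
C [[516.2 202.5  30. ]
 [541.6 196.5  30. ]
 [509.  166.3  30. ]
 [534.7 160.2  30. ]]
```

Request:
servo_tool(
  plan=[
    [-1,9.5,0,0,-0.3],
    [-1,9.5,-25,0,-0.3],
    [-1,9.5,-50,0,-0.3],
    [-1,9.5,-75,0,-0.3],
    [-1,9.5,-95,0,-0.3],
    [-1,9.5,-115,0,-0.3],
    [-1,9.5,-130,0,-0.3],
    [-1,9.5,-142,0,-0.3],
    [-1,9.5,-150,0,-0.3],
    [-1,9.5,-152,0,-0.3],
  ],
)

```text
clock: 4.42
position: [0.4608, 0.187, 0.0205]
tool_rot: [-3.14, 0.001, 1.337]
force: [0.0, 0.3, 0.3]
grip_width: 0.0555
```

Request:
servo_tool(
  plan=[
    [0,0,0,0,-0.3],
    [0,0,0,0,-0.3],
    [0,0,0,0,-0.1],
    [0,0,0,0,0.1],
    [0,0,0,0,0.3],
    [0,0,0,0,0.5],
    [0,0,0,0,0.6],
    [0,0,0,0,0.6],
    [0,0,0,0,0.6],
    [0,0,0,0,0.6],
  ],
  squeeze=20,
)

```text
clock: 5.25
position: [0.4618, 0.1866, 0.0221]
tool_rot: [3.141, -0.0, 1.336]
force: [0.4, 0.4, 6.6]
grip_width: 0.032
```

```bash
python3 snap.py wrist w3
```

```text
5.25 [461.8 186.6  22.1] [ 3.141 -0.     1.336] [0.4 0.4 6.6] 32.0
```

View pics/w3.png

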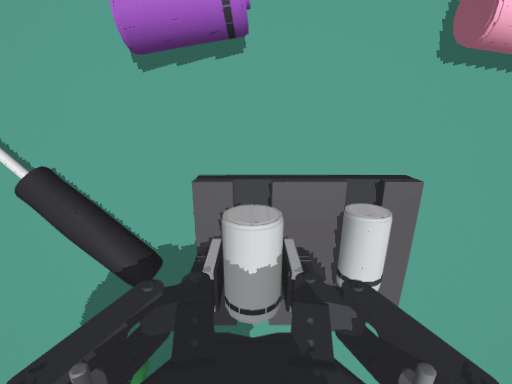

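Request:
servo_tool(
  plan=[
    [0,0,3,0,0.6],
    [0,0,8,0,0.6],
    [0,0,15,0,0.6],
    [0,0,30,0,0.6],
    [0,0,50,0,0.6],
    [0,0,75,0,0.6],
    [0,0,100,0,0.6],
    [0,0,120,0,0.6],
    [0,0,130,0,0.6],
    [0,0,130,0,0.6],
  ],
)

```text
clock: 6.13
position: [0.4623, 0.1867, 0.1537]
tool_rot: [3.139, -0.002, 1.336]
force: [1.0, -0.2, -1.2]
grip_width: 0.0323
```

```bash
python3 snap.py wrist w4
```

```text
6.1333 [462.3 186.7 153.7] [ 3.139e+00 -2.000e-03  1.336e+00] [ 1.  -0.2 -1.2] 32.3
```

View pics/w4.png

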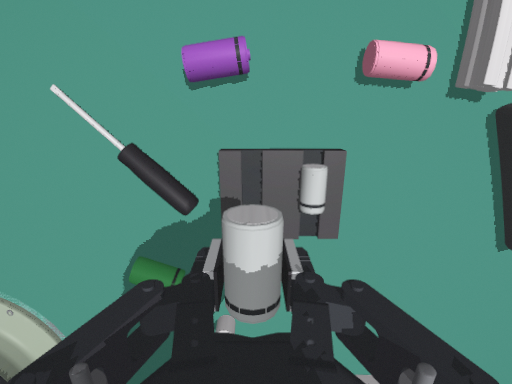

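Request:
servo_tool(
  plan=[
    [5,-35,0,0.12,0.6],
    [10,-70,0,0.24,0.6],
    [16,-106,0,0.36,0.6],
    [22,-142,0,0.48,0.6],
    [28,-178,0,0.6,0.6],
    [34,-214,0,0.72,0.6],
    [40,-250,0,0.84,0.6],
    [46,-285,0,0.96,0.6],
    [52,-320,0,1.08,0.6],
    [56,-340,0,1.2,0.6],
  ],
)

```text
clock: 7.02
position: [0.5166, -0.1576, 0.1498]
tool_rot: [-3.14, -0.002, 2.535]
force: [-1.0, -0.5, -2.0]
grip_width: 0.0321
```

Request:
servo_tool(
  plan=[
    [2,-10,0,0.12,0.6],
    [4,-20,0,0.24,0.6],
    [4,-20,0,0.31,0.6],
    [4,-20,0,0.31,0.6],
    [4,-20,0,0.31,0.6],
    [4,-20,0,0.31,0.6],
    [4,-20,0,0.31,0.6],
    [4,-20,0,0.31,0.6],
    [4,-20,0,0.31,0.6],
    [4,-20,0,0.31,0.6],
  ],
)

```text
clock: 7.85
position: [0.5215, -0.1733, 0.1517]
tool_rot: [-3.141, 0.0, 2.842]
force: [-0.5, -0.2, -2.3]
grip_width: 0.0317
```

```bash
python3 snap.py wrist w5
```

```text
7.85 [ 521.5 -173.3  151.7] [-3.141  0.     2.842] [-0.5 -0.2 -2.3] 31.7
```

View pics/w5.png

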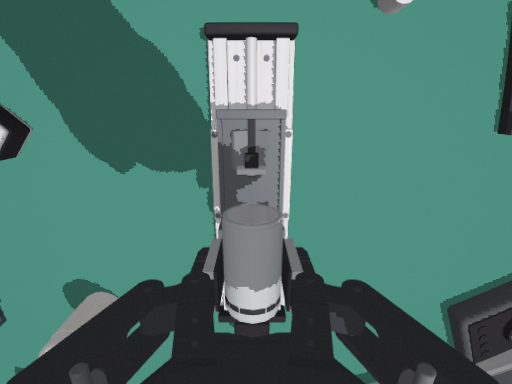

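The view shows the cell, flat end towards the sprung contact plate (about (251,169)), with the sill at y≈110–118. I'll check alignment from this view.

Run:
```python
import cv2
t=cv2.imread("pics/w5.png")
cv2.imwrite("pics/w5c.png",cv2.resize(t[100:240,190:314],(531,600),interpolation=cv2.INTER_CUBIC))
```

```text
(no output)
```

View pics/w5c.png

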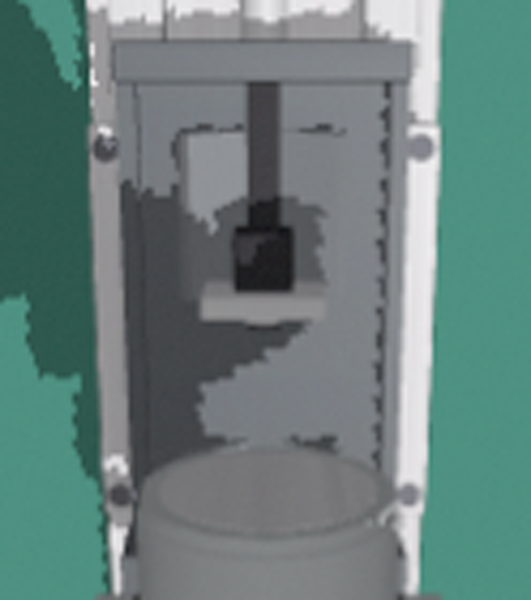

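Run:
```python
import pickle
from h import *
o,c=pickle.load(open("pics/w5.pkl","rb"))
k=124/531; g=lambda x,y:(190+x*k-.4,100+y*k-.4)
yaw=-.298; u=np.array([np.cos(yaw),np.sin(yaw)]); v=np.array([-u[1],u[0]])
t=o["position"][:2]*1000
def S(p): q=p[:,:2]-t; return np.c_[q@u,q@v].round(1)
print("sill out",S(onz(c,[g(113,42),g(411,42)],.056)*1000)," -62")
print("sill in",S(onz(c,[g(113,80),g(411,80)],.056)*1000)," -54")
P=onz(c,[g(202,318),g(325,318)],.074)*1000
print("plate",S(P),"-10"); 
zt=o["position"][2]
for dz in (8,9,10):
  print(dz,"flat top/bot",S(onz(c,[g(265,537)],zt+(dz+16.5)/1000)*1000),S(onz(c,[g(265,447)],zt+(dz-16.5)/1000)*1000))
yy=np.arctan2(*((onz(c,[g(411,42)],.056)-onz(c,[g(113,42)],.056))[0][[1,0]])); print(yy-np.pi/2, yy+np.pi/2)
```

```text
sill out [[-82.  -29. ]
 [-81.9  30.1]]  -62
sill in [[-74.7 -29.2]
 [-74.6  30.3]]  -54
plate [[-30.1 -11.3]
 [-30.   12.8]] -10
8 flat top/bot [[-27.9   1.3]] [[-27.2   1.2]]
9 flat top/bot [[-28.4   1.3]] [[-27.6   1.2]]
10 flat top/bot [[-28.8   1.3]] [[-27.9   1.2]]
-0.29996481938048714 2.841627834209306
```

Request:
servo_tool(
  plan=[
    [1.5,-1,-5,0,0.6],
    [1.5,-1,-15,0,0.6],
    [1.5,-1,-25,0,0.6],
    [1.5,-1,-35,0,0.6],
    [1.5,-1,-45,0,0.6],
    [1.5,-1,-52,0,0.6],
    [1.5,-1,-58,0,0.6],
    [1.5,-1,-62,0,0.6],
    [1.5,-1,-64,0,0.6],
    [1.5,-1,-64,0,0.6],
  ],
)

```text
clock: 8.73
position: [0.5229, -0.1744, 0.0874]
tool_rot: [3.142, -0.0, 2.842]
force: [0.2, 0.4, -1.6]
grip_width: 0.0323
```

Request:
servo_tool(
  plan=[
    [0,0,-0.5,0,0.6],
    [0,0,-1,0,0.6],
    [0,0,-2,0,0.6],
    [0,0,-3,0,0.6],
    [0,0,-4,0,0.6],
    [0,0,-5,0,0.6],
    [0,0,-6,0,0.6],
    [0,0,-7,0,0.6],
    [0,0,-8,0,0.6],
    [0,0,-8,0,0.6],
  ],
)

```text
clock: 9.57
position: [0.5226, -0.1743, 0.0799]
tool_rot: [-3.141, -0.001, 2.842]
force: [-5.6, 1.8, 11.3]
grip_width: 0.0323
```

```bash
python3 snap.py wrist w6
```

```text
9.5667 [ 522.6 -174.3   79.9] [-3.141e+00 -1.000e-03  2.842e+00] [-5.6  1.8 11.3] 32.3
```

View pics/w6.png

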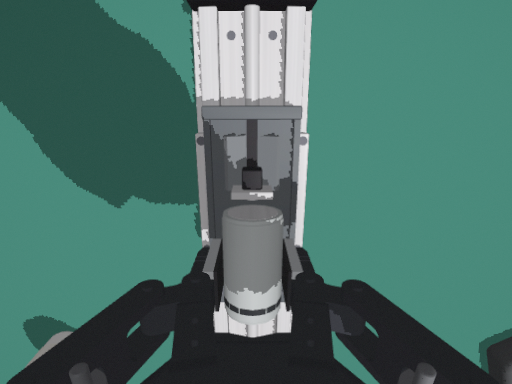

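Request:
servo_tool(
  plan=[
    [0,0,-0.3,0,0.6],
    [0,0,-0.6,0,0.6],
    [0,0,-0.9,0,0.6],
    [0,0,-1.2,0,0.6],
    [0,0,-1.5,0,0.6],
    [0,0,-1.8,0,0.6],
    [0,0,-2.1,0,0.6],
    [0,0,-2.4,0,0.6],
    [0,0,-2.7,0,0.6],
    [0,0,-3,0,0.6],
  ],
)

```text
clock: 10.45
position: [0.5225, -0.1743, 0.0771]
tool_rot: [-3.141, -0.001, 2.842]
force: [-8.5, 1.9, 13.8]
grip_width: 0.0322
```

```bash
python3 snap.py wrist w7
python3 - <<'E'
import cv2,numpy as np
ims=[cv2.resize(cv2.imread(f"pics/w{i}.png")[180:330,190:314],None,fx=2.1,fy=2.1,interpolation=cv2.INTER_CUBIC) for i in (5,6,7)]
cv2.imwrite("pics/w7c.png",np.hstack(ims))
E
```

```text
10.45 [ 522.5 -174.3   77.1] [-3.141e+00 -1.000e-03  2.842e+00] [-8.5  1.9 13.8] 32.2
```

View pics/w7c.png

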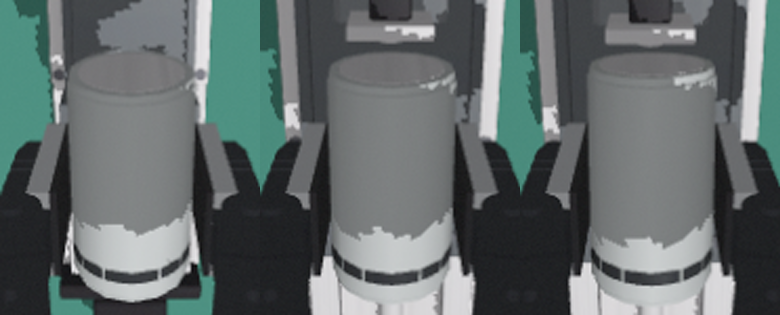

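Request:
servo_tool(
  plan=[
    [0,0,-0.2,0,0.6],
    [0,0,-0.5,0,0.6],
    [0,0,-0.8,0,0.6],
    [0,0,-1,0,0.6],
    [0,0,-1.3,0,0.6],
    [0,0,-1.6,0,0.6],
    [0,0,-1.8,0,0.6],
    [0,0,-2,0,0.6],
    [0,0,-2,0,0.6],
    [0,0,-2,0,0.6],
  ],
)

```text
clock: 11.33
position: [0.5225, -0.1742, 0.0751]
tool_rot: [-3.141, -0.001, 2.842]
force: [-7.8, 2.5, 14.1]
grip_width: 0.032
```

```bash
python3 snap.py wrist w8; python3 snap.py scene s8
python3 - <<'E'
import cv2,numpy as np
a=cv2.resize(cv2.imread(f"pics/w8.png")[160:330,190:314],(400,548),interpolation=cv2.INTER_CUBIC)
b=cv2.resize(cv2.imread(f"pics/s8.png")[170:290,150:240],(400,548),interpolation=cv2.INTER_CUBIC)
cv2.imwrite("pics/w8c.png",np.hstack([a,b]))
E
```

```text
11.3333 [ 522.5 -174.2   75.1] [-3.141e+00 -1.000e-03  2.842e+00] [-7.8  2.5 14.1] 32.0
11.3833 [ 522.5 -174.3   75. ] [-3.141e+00 -1.000e-03  2.842e+00] [-8.2  2.8 13.2] 32.2
```

View pics/w8c.png

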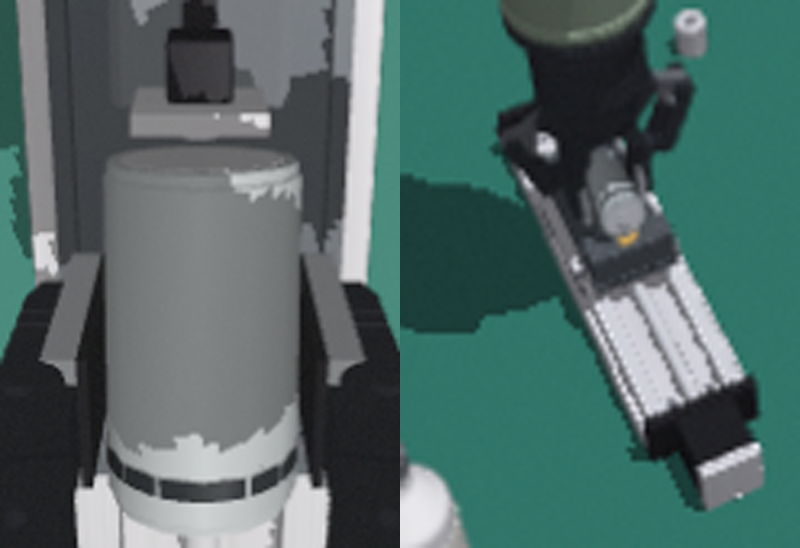

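```bash
cat > tilt.py <<'E'
import pickle,sys
from h import *
from scipy.optimize import least_squares
def tilt(name,top,bot,band,xt,sb=51.,lat=0,nestx=None):
    o,c=pickle.load(open(f"pics/{name}.pkl","rb"))
    yaw=-.299; u=np.array([np.cos(yaw),np.sin(yaw),0])
    O,D=ray(c,[top,bot,band]); O=O*1000; 
    t=o["position"]*1000
    f=lambda s:(lambda P:[np.linalg.norm(P[0]-P[1])-33,np.linalg.norm(P[0]-P[2])-sb,(P[0]-P[1])@(P[0]-P[2])/33])(O+D*s[:,None])
    r=least_squares(f,[(O[2]-t[2]-20)]*3,x_scale=10); P=O+D*r.x[:,None]
    x=lambda p:np.array([(p-t)@u+xt,p[2]])
    T,B,N=map(x,P); th=np.degrees(np.arctan2(N[1]-T[1],N[0]-T[0]))
    print("res",np.round(r.fun,2),"tilt",round(th,1),"flat top",T.round(1),"flat bot",B.round(1),"band",N.round(1))
    d=(N-T)/np.linalg.norm(N-T); F=(T+B)/2; print("axis F",F.round(1),"front low can corner",(B+58.5*d).round(1),"button",(F+61*d).round(1))
E
python3 - <<'E'
from tilt import *
k=124/400; g=lambda x,y:(190+x*k-.4,160+y*k-.4)
# TCP nest x: 20.2 + move
tilt("w8",g(202,184),g(202,147),g(202,491),21.8)
k=124/531; g=lambda x,y:(190+x*k-.4,100+y*k-.4)
E
```

```text
res [ 0. -0.  0.] tilt 30.5 flat top [-1.4 76.8] flat bot [-18.2 105.2] band [ 42.5 102.7]
axis F [-9.8 91. ] front low can corner [ 32.2 134.9] button [ 42.7 122. ]
```

```bash
sed -i 's/\[(O\[2\]-t\[2\]-20)\]\*3/[(O[2]-t[2]-q) for q in (10,-22,35)]/' tilt.py
python3 - <<'E'
from tilt import *
k=124/400; g=lambda x,y:(190+x*k-.4,160+y*k-.4)
tilt("w8",g(202,184),g(202,147),g(202,491),21.8)
tilt("w8",g(202,182),g(202,147),g(202,491),21.8)
tilt("w8",g(202,184),g(202,147),g(202,488),21.8)
k=150/315; g=lambda x,y:(190+x*124/260-.4,180+y*k-.4)
tilt("w5",(252,224.5),(252,204.3),(252,311),20.2)
E
```

```text
res [0. 0. 0.] tilt 9.4 flat top [-8.9 95.6] flat bot [-3.5 63.1] band [ 41.4 104. ]
axis F [-6.2 79.4] front low can corner [54.2 72.6] button [54.  89.3]
res [0. 0. 0.] tilt 9.9 flat top [-9.2 95.6] flat bot [-3.5 63.1] band [ 41.  104.4]
axis F [-6.4 79.4] front low can corner [54.1 73.2] button [53.7 89.9]
res [-0.  0.  0.] tilt 9.3 flat top [-8.4 94.5] flat bot [-3.1 61.9] band [ 41.9 102.7]
axis F [-5.8 78.2] front low can corner [54.6 71.3] button [54.4 88. ]
res [0. 0. 0.] tilt 1.6 flat top [ -6.9 173.6] flat bot [ -5.9 140.6] band [ 44.1 175.1]
axis F [ -6.4 157.1] front low can corner [ 52.5 142.3] button [ 54.6 158.9]
```

Request:
servo_tool(
  plan=[
    [0,0,-0.3,0,0.6],
    [0,0,-0.6,0,0.6],
    [0,0,-0.9,0,0.6],
    [0,0,-1.2,0,0.6],
    [0,0,-1.5,0,0.6],
    [0,0,-1.8,0,0.6],
    [0,0,-2.2,0,0.6],
    [0,0,-2.5,0,0.6],
    [0,0,-2.5,0,0.6],
    [0,0,-2.5,0,0.6],
  ],
)

```text
clock: 12.27
position: [0.5225, -0.1742, 0.0725]
tool_rot: [-3.141, -0.001, 2.842]
force: [-7.9, 1.2, 13.0]
grip_width: 0.0323
```

```bash
python3 snap.py wrist w9
python3 - <<'E'
import cv2,numpy as np
a=cv2.resize(cv2.imread(f"pics/w9.png")[160:330,190:314],(400,548),interpolation=cv2.INTER_CUBIC)
cv2.imwrite("pics/w9c.png",a)
E
```

```text
12.2667 [ 522.5 -174.2   72.5] [-3.141e+00 -1.000e-03  2.842e+00] [-7.9  1.2 13. ] 32.3
```

View pics/w9c.png

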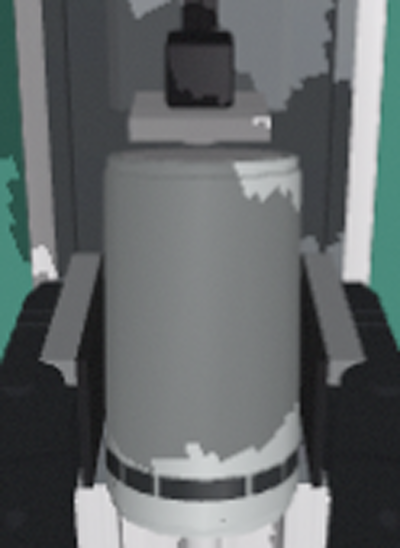

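Run:
```python
from tilt import *
k=124/400; g=lambda x,y:(190+x*k-.4,160+y*k-.4)
tilt("w9",g(202,174),g(202,149),g(202,488),21.8)
tilt("w9",g(202,177),g(202,149),g(202,488),21.8)
o,c=pickle.load(open("pics/w9.pkl","rb"))
u=np.array([np.cos(.299),-np.sin(.299)]);v=np.array([-u[1],u[0]])
P=onz(c,[g(130,139),g(270,139)],.074)*1000;q=P[:,:2]-o["position"][:2]*1000
print("plate front rel TCP",q@u,q@v)
```

```text
res [-0. -0. -0.] tilt 12.7 flat top [-9.8 91.3] flat bot [-2.6 59.1] band [ 39.9 102.5]
axis F [-6.2 75.2] front low can corner [54.5 71.9] button [53.3 88.6]
res [-0.  0. -0.] tilt 11.8 flat top [-9.3 91.2] flat bot [-2.5 58.9] band [ 40.6 101.7]
axis F [-5.9 75.1] front low can corner [54.7 70.9] button [53.8 87.6]
plate front rel TCP [-31.44564039 -31.43683268] [-10.78967215  13.37059726]
```

Request:
servo_tool(
  plan=[
    [0,0,-0.4,0,0.6],
    [0,0,-0.8,0,0.6],
    [0,0,-1.2,0,0.6],
    [0,0,-1.6,0,0.6],
    [0,0,-2,0,0.6],
    [-1,0.3,-2,0,0.6],
    [-2,0.6,-2,0,0.6],
    [-3,0.9,-2,0,0.6],
    [-4,1.2,-2,0,0.6],
    [-5,1.5,-2,0,0.6],
  ],
)

```text
clock: 13.15
position: [0.5184, -0.173, 0.0703]
tool_rot: [3.141, 0.001, 2.842]
force: [4.2, 0.5, 0.5]
grip_width: 0.0323
```

```bash
python3 snap.py wrist w10
python3 - <<'E'
import cv2,numpy as np
a=cv2.resize(cv2.imread(f"pics/w10.png")[160:330,190:314],(400,548),interpolation=cv2.INTER_CUBIC)
cv2.imwrite("pics/w10c.png",a)
E
```

```text
13.15 [ 518.4 -173.    70.3] [3.141e+00 1.000e-03 2.842e+00] [4.2 0.5 0.5] 32.3
```

View pics/w10c.png

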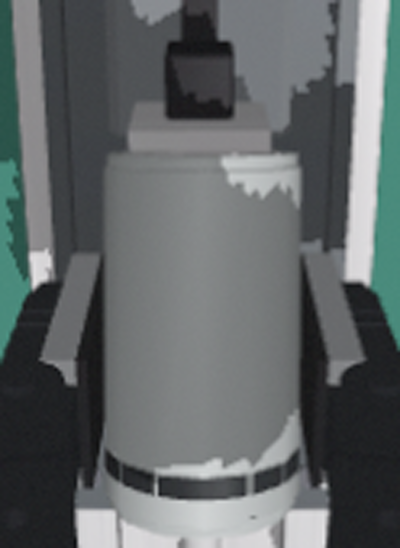

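Request:
servo_tool(
  plan=[
    [-1.2,0.4,0,0,0.6],
    [-2.4,0.7,0,0,0.6],
    [-3.6,1.1,0,0,0.6],
    [-4.8,1.5,0,0,0.6],
    [-6,1.8,0,0,0.6],
    [-7.2,2.2,0,0,0.6],
    [-8.4,2.6,0,0,0.6],
    [-9.6,2.9,0,0,0.6],
    [-10.6,3.2,0,0,0.6],
    [-10.6,3.2,0,0,0.6],
  ],
)

```text
clock: 14.03
position: [0.5075, -0.1697, 0.0703]
tool_rot: [3.141, 0.001, 2.842]
force: [5.8, -0.5, 0.7]
grip_width: 0.0319
```

```bash
python3 snap.py wrist w11; python3 snap.py scene s11;python3 - <<'E'
import cv2,numpy as np
a=cv2.resize(cv2.imread(f"pics/w11.png")[160:330,190:314],(400,548),interpolation=cv2.INTER_CUBIC)
b=cv2.resize(cv2.imread(f"pics/s11.png")[190:250,175:219],(400,548),interpolation=cv2.INTER_CUBIC)
cv2.imwrite("pics/w11c.png",np.hstack([a,b]))
E
```

```text
14.0333 [ 507.5 -169.7   70.3] [3.141e+00 1.000e-03 2.842e+00] [ 5.8 -0.5  0.7] 31.9
14.0833 [ 507.6 -169.7   70.3] [3.141e+00 1.000e-03 2.842e+00] [ 5.9 -0.6 -0.6] 32.0
```

View pics/w11c.png

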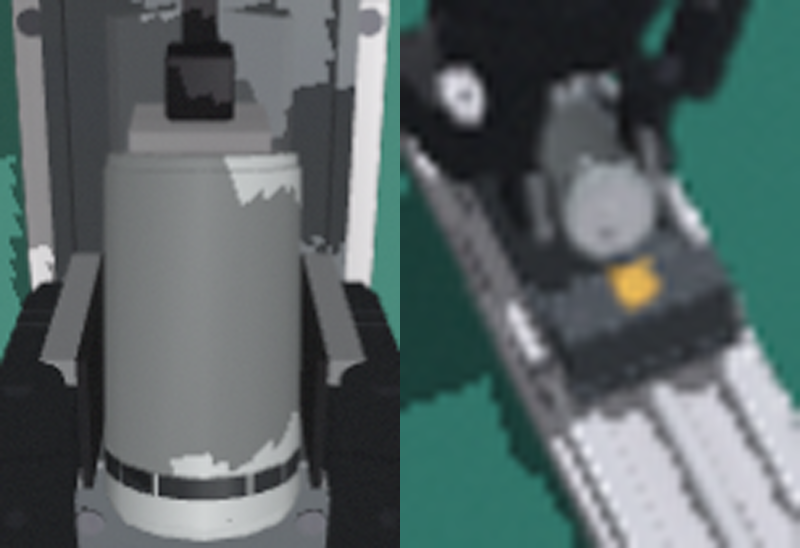

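Request:
servo_tool(
  plan=[
    [-1.2,0.3,0,0,0.6],
    [-2.4,0.7,0,0,0.6],
    [-2.4,0.7,-1,0,0.6],
    [-2.4,0.7,-2,0,0.6],
    [-2.4,0.7,-3,0,0.6],
    [-2.4,0.7,-4,0,0.6],
    [-2.4,0.7,-5,0,0.6],
    [-2.4,0.7,-6,0,0.6],
    [-2.4,0.7,-7,0,0.6],
    [-2.4,0.7,-7,0,0.6],
  ],
)

```text
clock: 14.97
position: [0.5058, -0.1693, 0.0635]
tool_rot: [3.141, 0.002, 2.842]
force: [7.0, -2.1, 6.1]
grip_width: 0.0321
```

```bash
python3 snap.py wrist w12; python3 snap.py scene s12;python3 - <<'E'
import cv2,numpy as np
a=cv2.resize(cv2.imread(f"pics/w12.png")[160:330,190:314],(400,548),interpolation=cv2.INTER_CUBIC)
b=cv2.resize(cv2.imread(f"pics/s12.png")[190:250,175:219],(400,548),interpolation=cv2.INTER_CUBIC)
cv2.imwrite("pics/w12c.png",np.hstack([a,b]))
E
```

```text
14.9667 [ 505.8 -169.3   63.5] [3.141e+00 2.000e-03 2.842e+00] [ 7.  -2.1  6.1] 32.1
15.0167 [ 505.8 -169.2   63.6] [3.141e+00 2.000e-03 2.842e+00] [ 6.7 -2.1  4.7] 32.1
```

View pics/w12c.png

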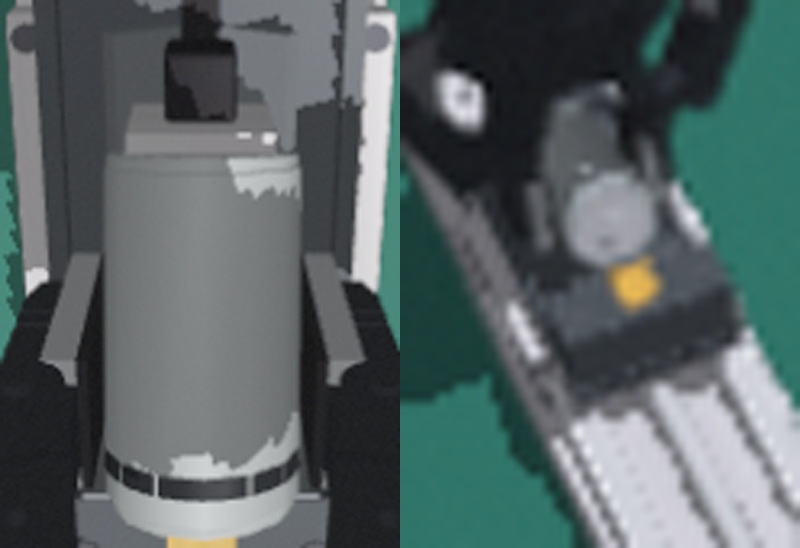

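Request:
servo_tool(
  plan=[
    [-0.5,0.1,-0.3,0,0.6],
    [-0.5,0.1,-0.6,0,0.6],
    [-0.5,0.1,-0.9,0,0.6],
    [-0.5,0.1,-1.2,0,0.6],
    [-0.5,0.1,-1.5,0,0.6],
    [-0.5,0.1,-1.8,0,0.6],
    [-0.5,0.1,-2.1,0,0.6],
    [-0.5,0.1,-2.5,0,0.6],
    [-0.5,0.1,-2.5,0,0.6],
    [-0.5,0.1,-2.5,0,0.6],
  ],
)

```text
clock: 15.9
position: [0.5054, -0.1692, 0.0613]
tool_rot: [3.141, 0.002, 2.842]
force: [7.7, -2.3, 7.8]
grip_width: 0.032
```

```bash
python3 snap.py wrist w13
python3 - <<'E'
import cv2,numpy as np
ims=[cv2.resize(cv2.imread(f"pics/w{i}.png")[160:330,190:314],(380,521),interpolation=cv2.INTER_CUBIC) for i in (12,13)]
cv2.imwrite("pics/w13c.png",np.hstack(ims))
E
```

```text
15.9 [ 505.4 -169.2   61.3] [3.141e+00 2.000e-03 2.842e+00] [ 7.7 -2.3  7.8] 32.0
```

View pics/w13c.png

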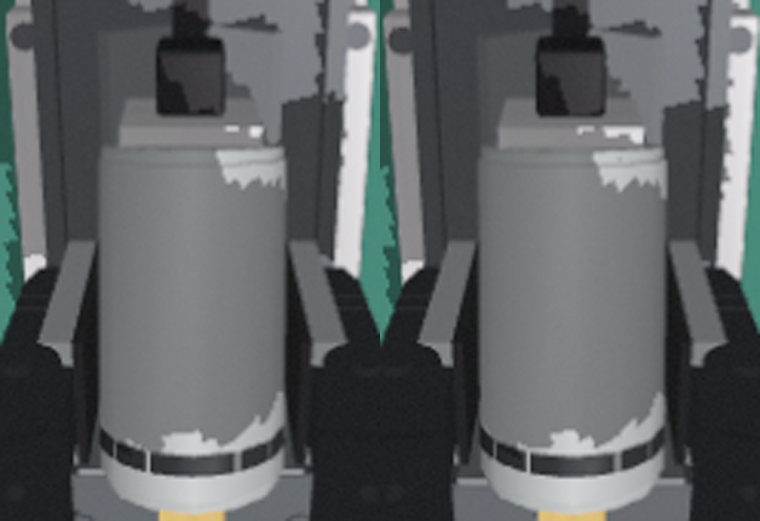

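Request:
servo_tool(
  plan=[
    [-0.8,0.2,0,0,0.6],
    [-1.6,0.5,0,0,0.6],
    [-2.4,0.7,0,0,0.6],
    [-2.4,0.7,-0.5,0,0.6],
    [-2.2,0.6,-1,0,0.6],
    [-2,0.6,-1.5,0,0.6],
    [-1.8,0.5,-2,0,0.6],
    [-1.6,0.5,-2.5,0,0.6],
    [-1.4,0.4,-3,0,0.6],
    [-1.4,0.4,-3,0,0.6],
  ],
)

```text
clock: 16.78
position: [0.504, -0.1688, 0.0582]
tool_rot: [3.141, 0.002, 2.842]
force: [7.9, -2.3, 7.1]
grip_width: 0.0321
```

```bash
python3 snap.py wrist w14; python3 snap.py scene s14
python3 - <<'E'
import cv2,numpy as np
ims=[cv2.resize(cv2.imread(f"pics/{n}.png")[a:b,c:d],(380,521),interpolation=cv2.INTER_CUBIC) for n,a,b,c,d in (("w14",160,330,190,314),("s14",190,250,175,219))]
cv2.imwrite("pics/w14c.png",np.hstack(ims))
E
```

```text
16.7833 [ 504.  -168.8   58.2] [3.141e+00 2.000e-03 2.842e+00] [ 7.9 -2.3  7.1] 32.1
16.8333 [ 504.  -168.8   58.2] [3.142e+00 2.000e-03 2.842e+00] [ 6.9 -1.3  6.4] 32.4
```

View pics/w14c.png

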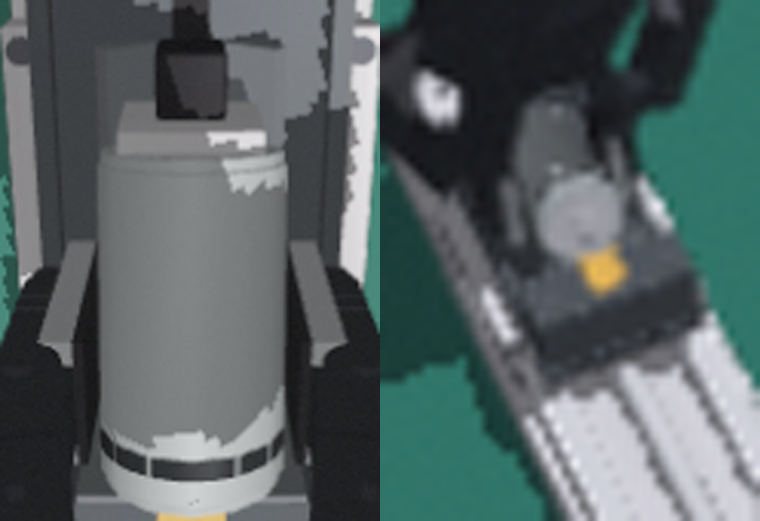

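Request:
servo_tool(
  plan=[
    [0.2,0,-0.4,0,0.6],
    [0.4,-0.1,-0.8,0,0.6],
    [0.6,-0.1,-1.2,0,0.6],
    [0.8,-0.2,-1.6,0,0.6],
    [1,-0.3,-2,0,0.6],
    [1.2,-0.3,-2.4,0,0.6],
    [1.4,-0.4,-2.8,0,0.6],
    [1.6,-0.5,-3.2,0,0.6],
    [1.6,-0.5,-3.2,0,0.6],
    [1.6,-0.5,-3.2,0,0.6],
  ],
)

```text
clock: 17.72
position: [0.5052, -0.1693, 0.0549]
tool_rot: [3.142, 0.001, 2.842]
force: [6.4, -1.8, 6.4]
grip_width: 0.0324
```

```bash
python3 snap.py wrist w15; python3 snap.py scene s15
python3 - <<'E'
import cv2,numpy as np
ims=[cv2.resize(cv2.imread(f"pics/{n}.png")[a:b,c:d],(380,521),interpolation=cv2.INTER_CUBIC) for n,a,b,c,d in (("w15",160,330,190,314),("s15",190,250,175,219))]
cv2.imwrite("pics/w15c.png",np.hstack(ims))
E
```

```text
17.7167 [ 505.2 -169.3   54.9] [3.142e+00 1.000e-03 2.842e+00] [ 6.4 -1.8  6.4] 32.4
17.7667 [ 505.2 -169.2   54.9] [3.142e+00 1.000e-03 2.842e+00] [ 7.1 -0.8  6.3] 32.2
```

View pics/w15c.png

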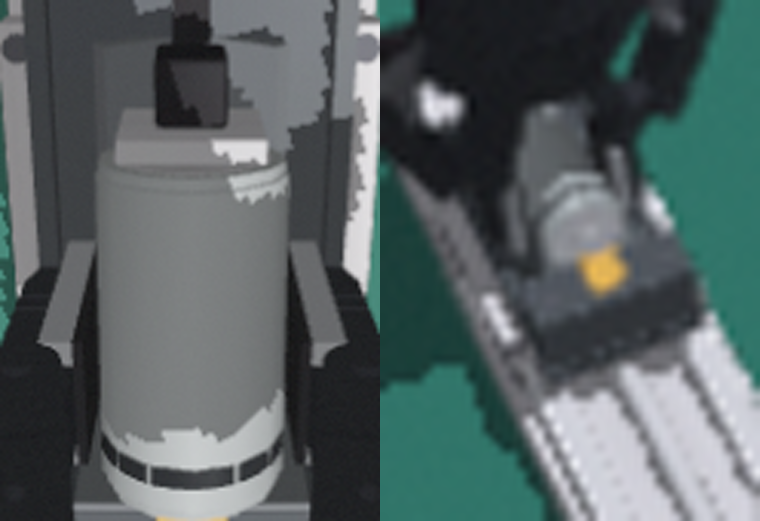

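Run:
```python
import pickle
from h import *
o,c=pickle.load(open("pics/w15.pkl","rb"))
k=124/380;g=lambda x,y:(190+x*k-.4,160+y*k-.4)
u=np.array([np.cos(.299),-np.sin(.299)])
mid=np.array([502.5,-166.8])
t=o["position"][:2]*1000
print("G nest", (t-mid)@u)
for yt in (170,175):
  T=onz(c,[g(192,yt)],.0822)[0]*1000
  for z in range(80,104,3):
    B=onz(c,[g(192,478)],z/1000)[0]*1000
    print(yt,z,np.linalg.norm(B-T).round(1),((T[:2]-mid)@u).round(1),((B[:2]-mid)@u).round(1),np.degrees(np.arctan2(z-82.2,(B-T)[:2]@u)).round(1))
# plate top front edge visible z=.074
P=onz(c,[g(150,165)],.074)[0]*1000; print("plate",(P[:2]-mid)@u)
```

```text
G nest 3.341433000451377
170 80 59.7 -30.9 28.8 -2.1
170 83 57.0 -30.9 26.1 0.8
170 86 54.5 -30.9 23.4 4.0
170 89 52.1 -30.9 20.8 7.5
170 92 50.0 -30.9 18.1 11.3
170 95 48.1 -30.9 15.4 15.4
170 98 46.4 -30.9 12.8 19.9
170 101 45.1 -30.9 10.1 24.6
175 80 58.9 -30.1 28.8 -2.1
175 83 56.2 -30.1 26.1 0.8
175 86 53.7 -30.1 23.4 4.1
175 89 51.3 -30.1 20.8 7.6
175 92 49.2 -30.1 18.1 11.5
175 95 47.3 -30.1 15.4 15.7
175 98 45.7 -30.1 12.8 20.2
175 101 44.4 -30.1 10.1 25.1
plate -28.541768504082484
```

Request:
servo_tool(
  plan=[
    [0.5,-0.1,-0.4,0,0.6],
    [1,-0.3,-0.8,0,0.6],
    [1.4,-0.4,-1.2,0,0.6],
    [1.8,-0.5,-1.5,0,0.6],
    [1.9,-0.6,-1.5,0,0.6],
    [1.9,-0.6,-1.5,0,0.6],
    [1.9,-0.6,-1.5,0,0.6],
    [1.9,-0.6,-1.5,0,0.6],
    [1.9,-0.6,-1.5,0,0.6],
    [1.9,-0.6,-1.5,0,0.6],
  ],
)

```text
clock: 18.65
position: [0.5066, -0.1697, 0.053]
tool_rot: [-3.142, 0.0, 2.842]
force: [4.7, -2.2, 3.7]
grip_width: 0.032
```

Request:
servo_tool(
  plan=[
    [0,0,0,0,0.3],
    [0,0,0,0,0.25],
    [0,0,0,0,0.2],
    [0,0,0,0,0.15],
    [0,0,0,0,0.1],
    [0,0,0,0,0.05],
    [0,0,0,0,0],
    [0,0,0,0,0],
    [0,0,0,0,0],
    [0,0,0,0,0],
  ],
)

```text
clock: 19.48
position: [0.5065, -0.1697, 0.0529]
tool_rot: [-3.142, -0.0, 2.842]
force: [0.4, 0.5, -0.6]
grip_width: 0.0423
```

```bash
python3 snap.py wrist w16; python3 snap.py scene s16
python3 - <<'E'
import cv2,numpy as np
ims=[cv2.resize(cv2.imread(f"pics/{n}.png")[a:b,c:d],(380,521),interpolation=cv2.INTER_CUBIC) for n,a,b,c,d in (("w16",160,330,190,314),("s16",190,250,175,219))]
cv2.imwrite("pics/w16c.png",np.hstack(ims))
E
```

```text
19.4833 [ 506.5 -169.7   52.9] [-3.142 -0.     2.842] [ 0.4  0.5 -0.6] 42.3
19.5333 [ 506.5 -169.7   52.9] [-3.142 -0.     2.842] [ 0.1  0.2 -0.4] 42.6
```

View pics/w16c.png

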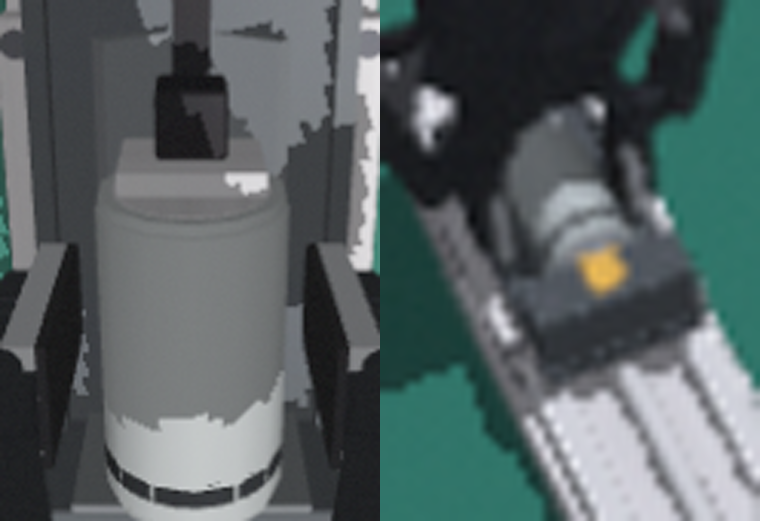

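Request:
servo_tool(
  plan=[
    [0,0,5,0,0],
    [0,0,12,0,0],
    [0,0,20,0,0],
    [0,0,30,0,0],
    [0,0,42,0,0],
    [0,0,55,0,0],
    [0,0,70,0,0],
    [0,0,85,0,0],
    [0,0,92,0,0],
    [0,0,92,0,0],
  ],
)

```text
clock: 20.42
position: [0.5073, -0.17, 0.147]
tool_rot: [-3.141, 0.003, 2.842]
force: [0.6, 0.0, -0.4]
grip_width: 0.043
```

```bash
python3 snap.py wrist w17; python3 snap.py scene s17
python3 - <<'E'
import cv2,numpy as np
ims=[cv2.resize(cv2.imread(f"pics/{n}.png")[a:b,c:d],(380,521),interpolation=cv2.INTER_CUBIC) for n,a,b,c,d in (("w17",160,330,190,314),("s17",190,250,175,219))]
cv2.imwrite("pics/w17c.png",np.hstack(ims))
E
```

```text
20.4167 [ 507.3 -170.   147. ] [-3.141e+00  3.000e-03  2.842e+00] [ 0.6  0.  -0.4] 43.0
20.4667 [ 506.8 -170.   145.8] [-3.141e+00  1.000e-03  2.842e+00] [0.2 0.4 0.3] 42.8
```

View pics/w17c.png

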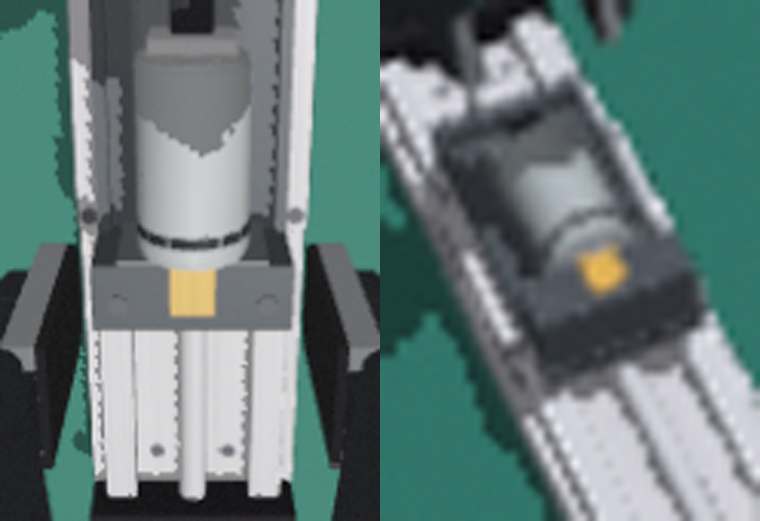

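Run:
```python
import cv2
t=cv2.imread("pics/w17.png")
cv2.imwrite("pics/w17d.png",cv2.resize(t[155:270,205:300],(496,600),interpolation=cv2.INTER_CUBIC))
```

```text
(no output)
```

View pics/w17d.png

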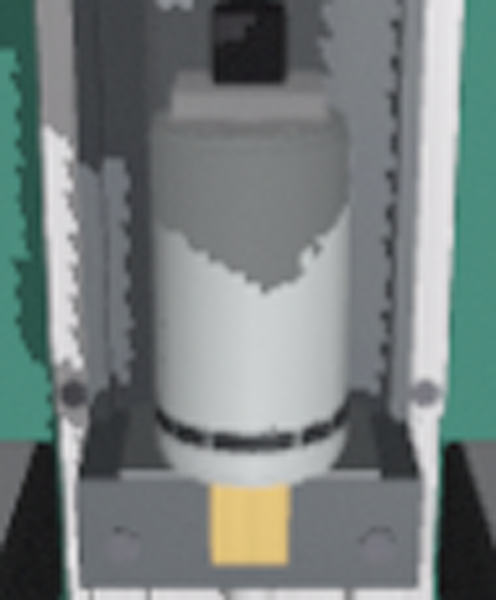

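Run:
```python
import pickle
from h import *
o,c=pickle.load(open("pics/w17.pkl","rb"))
k=95/496;g=lambda x,y:(205+x*k-.4,155+y*k-.4)
u=np.array([np.cos(.299),-np.sin(.299)]);v=np.array([-u[1],u[0]]); mid=np.array([502.5,-166.8])
S=lambda uv,z:(lambda p:(round((p-mid)@u,1),round((p-mid)@v,1)))(onz(c,[g(*uv)],z/1000)[0][:2]*1000)
print("head in",S((80,480),75),S((418,480),75),"out",S((80,587),75),S((418,587),75))
print("rim (-21)",S((252,135),82.5),"band(30)",S((252,441),82.5),"front can(37.5)",S((252,486),81))
print("plate front",S((250,120),74))
# two-view band height: scene
```

```text
head in (np.float64(40.5), np.float64(-28.9)) (np.float64(40.6), np.float64(28.9)) out (np.float64(61.6), np.float64(-29.8)) (np.float64(61.7), np.float64(29.8))
rim (-21) (np.float64(-22.1), np.float64(0.5)) band(30) (np.float64(29.3), np.float64(0.5)) front can(37.5) (np.float64(38.4), np.float64(0.5))
plate front (np.float64(-22.4), np.float64(0.2))
```

Request:
servo_tool(
  plan=[
    [19.6,-4.2,0,0,0.6],
    [19.6,-4.2,0,0,1],
    [19.6,-4.2,0,0,1],
    [19.6,-4.2,-15,0,1],
    [19.6,-4.2,-30,0,1],
    [19.6,-4.2,-42,0,1],
    [19.6,-4.2,-50,0,1],
    [19.6,-4.2,-55,0,1],
    [19.6,-4.2,-58,0,1],
    [19.6,-4.2,-58,0,1],
  ],
)

```text
clock: 21.35
position: [0.526, -0.1738, 0.0866]
tool_rot: [3.142, -0.001, 2.842]
force: [-0.5, 0.2, -0.2]
grip_width: -0.0003
```

Request:
servo_tool(
  plan=[
    [0,0,-0.5,0,1],
    [0,0,-1,0,1],
    [0,0,-1.5,0,1],
    [0,0,-2,0,1],
    [0,0,-2.5,0,1],
    [0,0,-3,0,1],
    [0,0,-3.5,0,1],
    [0,0,-4,0,1],
    [0,0,-4,0,1],
    [0,0,-4,0,1],
  ],
)

```text
clock: 22.18
position: [0.5264, -0.174, 0.0831]
tool_rot: [3.142, 0.001, 2.842]
force: [1.0, -1.1, 3.5]
grip_width: 0.0003
```

Request:
servo_tool(
  plan=[
    [0,0,-0.2,0,1],
    [0,0,-0.4,0,1],
    [0,0,-0.6,0,1],
    [0,0,-0.8,0,1],
    [0,0,-1,0,1],
    [0,0,-1,0,1],
    [0,0,-1,0,1],
    [0,0,-1,0,1],
    [0,0,-1,0,1],
    [0,0,-1,0,1],
  ],
)

```text
clock: 23.02
position: [0.5266, -0.174, 0.0825]
tool_rot: [-3.141, 0.001, 2.842]
force: [1.4, -1.6, 12.3]
grip_width: 0.0
```

Pressing the button end meets a firm stop at 82.5 mm with 12 N, which is exactly the home height. I'll retreat and look once more.

Request:
servo_tool(
  plan=[
    [0,0,3,0,1],
    [0,0,10,0,1],
    [0,0,20,0,1],
    [0,0,35,0,1],
    [0,0,50,0,1],
    [0,0,70,0,1],
    [0,0,90,0,1],
    [0,0,110,0,1],
    [0,0,120,0,1],
    [0,0,120,0,1],
  ],
)

```text
clock: 23.85
position: [0.5268, -0.174, 0.2042]
tool_rot: [-3.141, 0.003, 2.842]
force: [0.1, -0.2, -0.6]
grip_width: 0.0001
```

Request:
servo_tool(
  plan=[
    [-30,9,0,0,1],
    [-40,12,0,0,1],
    [-40,12,0,0,1],
    [-40,12,0,0,1],
    [-40,12,0,0,1],
    [-40,12,0,0,1],
    [-40,12,0,0,1],
    [-40,12,0,0,1],
    [-40,12,0,0,1],
    [-40,12,0,0,1],
  ],
)

```text
clock: 24.68
position: [0.4862, -0.1619, 0.2019]
tool_rot: [3.142, -0.0, 2.842]
force: [-0.0, -0.2, -0.2]
grip_width: 0.0002
```

```bash
python3 snap.py wrist w18; python3 snap.py top t18
python3 - <<'E'
import cv2,numpy as np
a=cv2.resize(cv2.imread("pics/w18.png")[100:290,180:330],(440,557),interpolation=cv2.INTER_CUBIC)
b=cv2.resize(cv2.imread("pics/t18.png")[140:310,120:440],(350,186))
d=cv2.resize(cv2.imread("pics/top0.png")[140:310,120:440],(350,186))
cv2.imwrite("pics/w18c.png",np.hstack([a,np.vstack([d,b,np.zeros((185,350,3),np.uint8)])]))
E
```

```text
24.6833 [ 486.2 -161.9  201.9] [ 3.142 -0.     2.842] [-0.  -0.2 -0.2] 0.2
24.7333 [ 486.2 -161.8  201.9] [ 3.141 -0.     2.842] [ 0.5 -0.1 -0.2] 0.2
```

View pics/w18c.png

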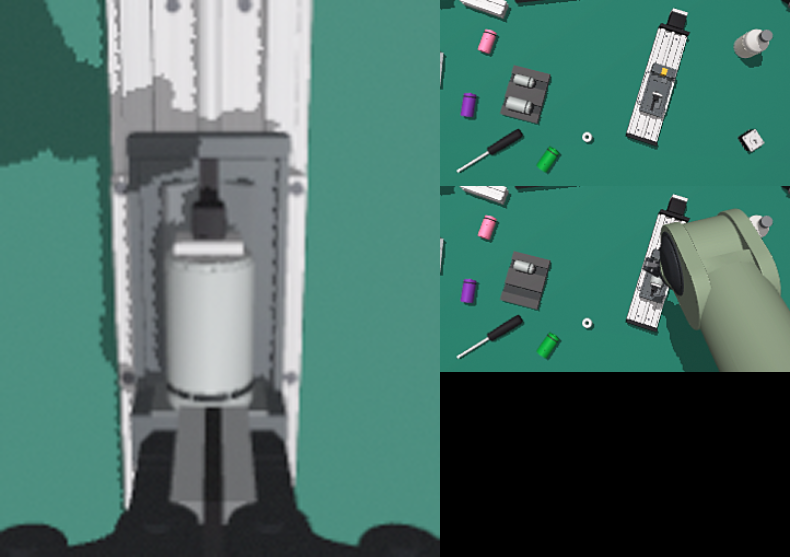

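The cell lies straight in the nest against the pressed-back plate, the C cell and its neighbours look unmoved, and the arm is clear. I'm handing the job in.

```bash
python3 -c "
from workcell import bot
print(bot.job_done())"
```

```text
the job is handed in; nothing more can be done
None
```

The D cell is in the test nest, lying level with its button at the fixed contact, and I handed the job in at about 24.7 s with the arm clear.

**What I did**
- I gripped the cell on the foam block with 20 N and turned it in line with the stage. The carriage measured about 22 mm from mid-travel, on the side away from the motor.
- Pressing the underside of the button end on the nest's head raised that end, by roughly 15°.
- I pushed the sprung contact back with the flat end, to an estimated 17–20 mm of its 28 mm travel.
- I tipped the button end down most of the way, to about 8°, then opened the gripper. The cell settled the rest of the way by itself.

**Last checks**
- **Position:** the flat rim is at −22.1 mm and the band at +29.3 mm from the carriage's middle, where −21 and +30 are expected. That is within the calibration error.
- **Height:** a press with the closed fingers on the button end met a firm stop at 82.5 mm, the home height, with about 12 N.
- **Forces:** the highest contact force in the end-of-call readings was about 16 N.
- **Surroundings:** the C cell, the look-alikes and the other things in view looked unmoved. The arm hid part of the final top view, including the stepper motor and part of the bottle.

**What disagreed or stayed unsure**
- The camera's tilt estimates were several degrees off from the geometry, so I relied on force and touch as well.
- The cell slipped a few millimetres up in the grip while being tilted.
- I did not measure the contact between button and fixed contact directly.

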